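Draw a bridge blank diagonally out of a half-covered stock box

ROBOT

A 6-joint arm with a two-finger parallel gripper is mounted at the origin on a cart in front of the work surface, level with it; the furniture and walls round the work are solid. World frame = base frame: x ahead of the robot, y to its left, z up, the work surface at z = 0. Lengths are in m, angles in degrees, forces in N, time in s.
With the tool pointing down it reaches from about 0.25 to 0.725 m from the base axis. Payload 9.7 kg.
Tool frame: the origin (TCP) lies between the finger pads; the fingertips stand 22 mm ahead of it and the grasp point (between the pads) lies 3 mm ahead of it; z points along the fingers, y is the line along which they close (so a half turn about z gives the same grasp; the last joint's range is limited). The gripper opens to 85 mm and grips with 20 to 120 N. Pads are 22 mm wide; open, the fingers measure 114 mm over their backs; the gripper's body (76 mm by 85 mm) begins 54 mm behind the grasp point. The pads swing forward as they close: fully open they stand 13 mm farther back than shut.
Start: joints at [68.984, 4.979, 10.078, 95.1, 0, 90], TCP at [0.197, 0.513, 0.253] pointing down, gripper open.
Joint ranges: [-179.16, 179.16], [-48.56, 103.87], [-65.8, 70.77], [-126.05, 130.52], [-82.76, 87.17], [-180, 180]. Speed limits (degrees/s): [127.2, 127.2, 147.25, 180, 180, 180].

INTERFACE

Orientations are given as [roll, pitch, yaw] about the fixed x, y, z axes, in that order (R = Rz(yaw) Ry(pitch) Rx(roll)).
In Python, from workcell import bot, viewer, finder gives the robot as it stands.
- The arm moves only by the tool move_arm, never from a script. Its arguments are lists of equal length, an entry for each row: "offset": the shift along the tool's x, y, z in cm, a list of three; "twist": the turn, a rotation vector about the tool's x, y, z in rad, a list of three; "grip": the opening, from 0 (shut) to 1 (fully open). In form: {"offset": [[x, y, z], ...], "twist": [[ax, ay, az], ...], "grip": [grip, ...]}. A call has 1 to 5 rows; each row shifts and turns the commanded pose from where the row before left it, along the tool's axes as they then stand; what a row does not reach is not made up. A row lasts 1/10 s, in which the tool goes at most 50 mm and 8.59 degrees, less where a joint would pass 70% of its speed; a pose out of reach is approached as far as the arm can. A call is refused whole if a number of a shift passes 5 or a number of a turn 0.15, either way. A call with a gripper value outside its range is refused whole. The fingers move at their own pace and stop on an object; "force" is the grip in N (left out, the last holds). Time passes only in rows, so rows that do not move let the fingers close. It gives the time, the measured TCP pose, the force, the opening and the grip force at its end, in the units of the state.
- bot.get_obs(): the state, without advancing time (a new reading comes with each control period).
- viewer.camera(name): name is "scene" or "top" or "wrist"; returns a dict with "color" (384x512x3 uint8, red, green, blue), "depth" (384x512 float32, m along the optical axis (not along the pixel's ray), 0 where there is no reading), "vfov" (degrees; the focal length in pixels is half the picture's height over the tangent of half this angle, whatever the lens; pixels are square), "cx", "cy" (the principal point, pixels), "position" and "attitude" of the camera in the world; the wrist camera has in their place "tool_from_camera" (4x4, takes a point from camera to tool coordinates, whose origin is the TCP and whose axes are the flange's). Camera axes: x right, y down, z forward; pixel columns grow to the right and rows downward; lengths in m; the calibration is good to about 2 mm. A picture is of the moment at which its call begins: read the wrist's pose just before it.
- bot.job_done(): hands the job in; it is judged then, once.
Trained networks look in a picture, given as the dict that the camera call returned (one of the last four; its "shot" number tells which), for a name from the list of things; names that differ only in an ending like _2 or _b are one class to them, and where a whole thing is asked for, a point or a joint stands for the part that bears it (a point fixed in the world has none). Each returns a list of dicts, best first, with "p" (0 to 1); they miss things now and then, are a little off and sometimes report something else, mostly with a low value. They report only what shows in the picture. A call takes as long as a camera call. They do not tell look-alikes from the thing itself.
- finder.boxes_of(picture, thing): "position" ([column, row] in pixels, amid what is visible of it).
- finder.pinpoint(picture, thing): "position" ([column, row] in pixels: a listed point, or the origin of a listed thing).
The state is a dict: "time": time; "q": joint angles; "qd": joint speeds; "joint_efforts": joint torques, N m; "ee_pos": TCP position; "tcp_rot": TCP orientation; "wrist_force": force on the tool from outside, world axes, zero at the start; "torque": the same for the moment, N m; "opening": finger opening in m; "grasp_force": force on a finger pad.
Only numpy, scipy, OpenCV 4.12 (cv2) and the standard library are available. Lean on these libraries where they do the work, as an engineer would, in place of code of your own. Each camera call takes 0.05 s, during which the arm holds its last target. There are 200 camera calls.

TASK

Swing the steel keeper of the stock box fully round to its stop, so that it is locked clear of the opening, then take the dark bridge blank out of the box: it is longer than the opening, so tilt it and draw it out far end first, up over the far end wall. Finish still holding the blank in the gripper, motionless above the box and wholly clear of it by about a hand's breadth, with the keeper still at its stop; do not disturb the other things on the table.

Things in the scene. Friction and masses are not known exactly. Their poses are not given: they have to be found in the camera images.
- stock_box: Fixed open-topped wooden box on a plywood board; origin on the table under the box's middle; x from its covered near end (-x) to its open far end, y left, z up. Board: x -107 to 107, y -162 to 88, 12 mm thick; its top is the box's floor. Inside: x -82 to 82, y -65 to 65 mm; walls 8 mm thick; side and far walls reach 74 mm above the table, near wall 64 mm.
- cover_edge (a point): middle of the lower edge of the box's fixed cover, where the opening begins (box frame -15, 0, 58 mm); axes as the box. The cover closes the near part of the box from here to x -86; underside 58 mm, top 64 mm above the table. The opening runs from here to the far wall: 97 mm long, 130 mm wide.
- stop_pin (a point): top of the upright steel stop pin, 12 mm thick, 90 mm high (box frame 95, -139, 90 mm)
- box_opening (a point): centre of the opening, at the height of the wall tops (box frame 33.5, 0, 74 mm); axes as the box
- keeper (a joint): angle (rad) of the keeper: a captive steel lock collar, 42 mm across, on a post right of the box, with a flat finger 14 mm wide, 165 mm long from the pivot, 79 to 91 mm above the table. 0: finger across the opening, along the box's +y; grows clockwise from above; 1.571: locked, against the stop pin, along +x (direction sin q, cos q in the box frame). Stiff (about 1 N at the knob); stays where left.
- keeper_pivot (a point): point on the keeper's vertical axis, level with the finger's top, 91 mm above the table (box frame 15, -125, 91 mm)
- keeper_knob (a point): middle of the round upright black knob on the keeper's finger: 16 mm thick, 30 mm high (91 to 121 mm above the table), 55 mm from the keeper's axis
- blank: the bridge blank: flat dark-wood bar, 145 mm long (its y), 32 mm wide (its x), 10 mm thick (its z), 35 g or so; origin at the centre of its underside; it starts flat on the box's floor, lengthwise, half under the cover, its +y end at the far end of the box
- blank_center (a point): centre of the bridge blank, half-way up; axes as the blank
- blank_far_end (a point): centre of the blank's end face at its +y end (far end, seen through the opening)
- blank_near_end (a point): centre of the blank's end face at its -y end (near end, under the cover)
- sanding_block: bystander, loose: cork sanding block, 60 x 106 x 33 mm; origin at the centre of its underside
- plane: bystander, loose: small block plane, 44 x 155 x 56 mm; origin at the centre of its underside
- tape: bystander, loose: roll of tan masking tape lying flat, 104 mm across, 25 mm high; origin at the centre of its underside
- screwdriver: bystander, loose: screwdriver, 188 mm long, 28 mm thick; origin at the centre of its underside
Not all that is in view belongs to the job. Of the things that look like the blank, the largest one is meant.

How it is judged (in metres and radians):
On the way, in this order (a step that is already met when the one before it is completed fails the run):
1. the keeper is turned to its stop (within 0.12 rad), the blank still in the box (value of joint keeper above 1.45 rad and height (world z) of blank_center below 0.05 m), for 0.2 s.
2. the blank's far end has risen above the walls while its near end is still under the cover, with the keeper at its stop (height (world z) of blank_far_end above 0.078 m and x of blank_near_end in the frame of stock_box below -0.015 m and height (world z) of blank_near_end below 0.058 m and value of joint keeper above 1.45 rad), for 0.1 s.
At the end, for the whole second after the job is handed in: The blank is held by the gripper's fingers (over 0.5 N), at rest, not touching the box or keeper, both its ends more than 115 mm above the table (over 40 mm above the walls), its centre within 200 mm horizontally of the opening's centre, and the keeper is within 0.12 rad of its stop (height (world z) of each of blank_near_end, blank_far_end above 0.115 m and horizontal distance between blank_center and box_opening below 0.2 m and contact force between the fingers and blank above 0.5 N and contact force between blank and stock_box below 0.05 N and linear speed of blank below 0.03 m/s and angular speed of blank below 0.3 rad/s and value of joint keeper above 1.45 rad); the arm keeps its last pose, push and grip.
It fails at once if another loose thing is moved by more than 30 mm (distance of any of sanding_block, plane, tape, screwdriver from where it was at the start of the episode above 0.03 m).
It also fails if it takes over 51 s, if anything falls off the work surface, if the arm or the gripper's body presses on something with over 40 N, if the wrist force passes 120 N, or if a joint passes its speed limit or range.

## Working session

There is one attempt and no reset: what is moved stays moved. The work goes in short steps, Python scripts to look and compute and a tool call to move; the robot and the scene stay as the last step left them, time stands still between calls to the robot, and variables do not carry over. Pictures are saved under pics/ and viewed, at most 10 in all, crops included, and the job is handed in when it is done.

Besides the shell and the picture viewer there is one more tool, called as name(argument=value, ...) on one line, values as JSON. move_arm: Moves the arm, as the interface text tells. Its arguments: {"type":"object","properties":{"offset":{"type":"array","items":{"type":"array","items":{"type":"number"}}},"twist":{"type":"array","items":{"type":"array","items":{"type":"number"}}},"grip":{"type":"array","items":{"type":"number"}},"force":{"type":"number"}},"required":["offset","twist","grip"]}

```bash
mkdir -p pics; cat > h.py <<'E'
import numpy as np, cv2
from scipy.spatial.transform import Rotation as R
from workcell import bot, viewer, finder
np.set_printoptions(precision=4,suppress=True)
def K(p): 
    f=p["color"].shape[0]/2/np.tan(np.radians(p["vfov"])/2); return f,p["cx"],p["cy"]
def toolpose():
    o=bot.get_obs(); return R.from_euler('xyz',o["tcp_rot"],degrees=True).as_matrix(),np.array(o["ee_pos"])
def shot(name):
    Rt,t=toolpose(); p=viewer.camera(name)
    if name=="wrist":
        T=np.array(p["tool_from_camera"]); p["R"]=Rt@T[:3,:3]; p["t"]=Rt@T[:3,3]+t
    else:
        a=np.array(p["attitude"]); p["t"]=np.array(p["position"])
        p["R"]=a if a.shape==(3,3) else R.from_euler('xyz',a,degrees=True).as_matrix()
    return p
def at(p,uv,z=None):
    f,cx,cy=K(p); d=np.array([(uv[0]-cx)/f,(uv[1]-cy)/f,1.])
    w=p["R"]@d
    if z is None:
        u,v=int(round(uv[0])),int(round(uv[1])); return p["t"]+w*np.median(p["depth"][v-1:v+2,u-1:u+2])
    return p["t"]+w*(z-p["t"][2])/w[2]
def proj(p,X):
    f,cx,cy=K(p); c=p["R"].T@(np.asarray(X)-p["t"]); return np.array([cx+f*c[0]/c[2],cy+f*c[1]/c[2]])
def save(p,n): cv2.imwrite(f"pics/{n}.png",p["color"][:,:,::-1])
E
python3 - <<'E'
from h import *
o=bot.get_obs(); print(o)
ps=[]
for n in("scene","top"):
    p=shot(n); ps.append(p["color"]); print(n,p.get("attitude"),p["t"],p["vfov"])
    for th in("stock_box","cover_edge","stop_pin","box_opening","keeper_pivot","keeper_knob","blank","blank_center","blank_far_end","sanding_block","plane","tape","screwdriver"):
        z={"cover_edge":.058,"stop_pin":.09,"box_opening":.074,"keeper_pivot":.091,"keeper_knob":.106,"blank_center":.017,"blank_far_end":.017,"blank":.012}.get(th,0)
        print(th,[(np.round(d["position"]),round(d["p"],2),at(p,d["position"],z)[:2]) for d in finder.pinpoint(p,th)[:3]])
cv2.imwrite("pics/a.png",ps[0][:,:,::-1]);cv2.imwrite("pics/b.png",ps[1][:,:,::-1])
E
```

```text
{'time': 0.0, 'q': array([68.9843,  5.0107, 10.0326, 95.0992, -0.001 , 89.9998]), 'qd': array([ 0.0189, -0.1204, -0.0446, -0.0622, -0.0057, -0.0247]), 'joint_efforts': array([ -0.002 , -52.0383,  46.4807,   0.0162,  -0.0001,   0.    ]), 'ee_pos': array([0.1972, 0.5132, 0.2526]), 'tcp_rot': array([-179.9226,    0.001 ,  158.9846]), 'wrist_force': array([-0.5241,  1.0463, -0.1652]), 'torque': array([-0.0581, -0.0182,  0.0093]), 'grasp_force': 0.0, 'opening': 0.08524877872763836}
scene [-135.7773    0.0229  -27.8163] [ 0.0385 -1.0474  1.2127] 43.34054475628499
stock_box []
cover_edge [(array([248., 186.]), 0.92, array([ 0.5484, -0.0316]))]
stop_pin [(array([297., 194.]), 0.56, array([ 0.6554, -0.1675]))]
box_opening [(array([261., 174.]), 0.8, array([ 0.6031, -0.0188]))]
keeper_pivot [(array([272., 200.]), 0.63, array([ 0.5723, -0.1518])), (array([248., 195.]), 0.48, array([ 0.5139, -0.0993]))]
keeper_knob [(array([261., 176.]), 0.73, array([ 0.5824, -0.0553])), (array([265., 186.]), 0.62, array([ 0.5748, -0.1006]))]
blank [(array([222., 163.]), 0.61, array([0.5352, 0.1575])), (array([2
[... 1633 characters left out ...]
 array([ 0.5675, -0.0433])), (array([241., 150.]), 0.43, array([ 0.7491, -0.0079]))]
blank_center [(array([194., 209.]), 0.67, array([0.5346, 0.167 ])), (array([248., 200.]), 0.61, array([ 0.5642, -0.0319])), (array([242., 152.]), 0.43, array([ 0.7439, -0.0132]))]
blank_far_end [(array([235., 142.]), 0.5, array([0.7814, 0.0134])), (array([248., 181.]), 0.46, array([ 0.635 , -0.0315])), (array([190., 200.]), 0.45, array([0.571, 0.18 ]))]
sanding_block [(array([142., 198.]), 0.57, array([0.584 , 0.3637]))]
plane [(array([342., 229.]), 0.66, array([ 0.4468, -0.3766]))]
tape [(array([132., 252.]), 0.7, array([0.3851, 0.4001]))]
screwdriver [(array([386., 235.]), 0.65, array([ 0.4229, -0.5382]))]
```

```bash
python3 - <<'E'
import cv2,numpy as np
a=cv2.imread("pics/a.png")[120:290,170:350];b=cv2.imread("pics/b.png")[130:260,170:360]
a=cv2.resize(a,(400,378),interpolation=3);b=cv2.resize(b,(400,274),interpolation=3)
b=cv2.copyMakeBorder(b,0,104,0,0,0)
cv2.imwrite("pics/c.png",np.hstack([a,b]))
E
```

```text
(no output)
```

View pics/c.png

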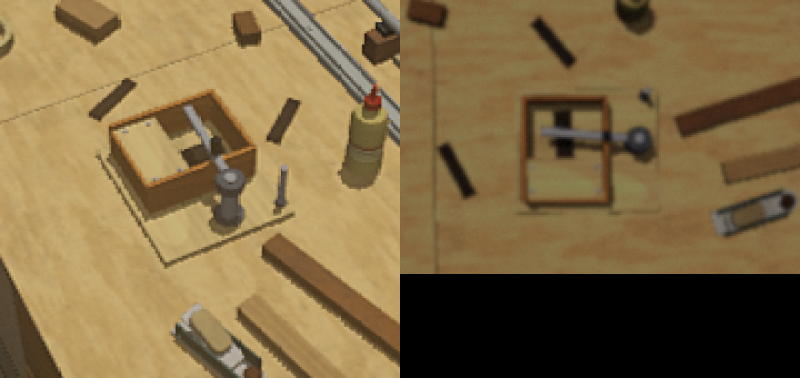

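View pics/b.png

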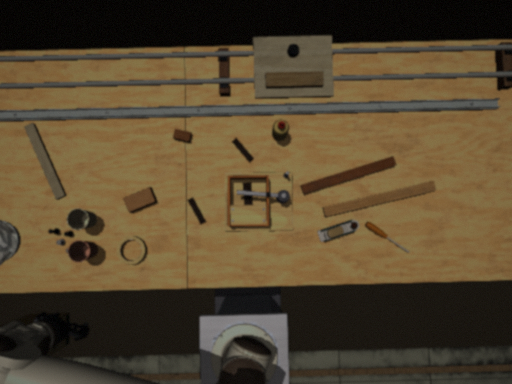

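The blank in the box is at top-view pixel (248,190). Its look-alikes lie outside the box at (197,210) and (243,150). I choose the one in the box: it's half under the cover, as described. The keeper finger lies across the opening, with the knob near (268,196). Next I'll move above it for a close look.

```bash
cat >> h.py <<'E'
def plan(pos,yaw=None,rpy=None,step=.045,rs=.14):
    Rt,t=toolpose(); pos=np.array(pos)
    G=R.from_matrix(Rt) if yaw is None and rpy is None else R.from_euler('xyz',rpy if rpy is not None else [180,0,yaw],degrees=True)
    rv=(R.from_matrix(Rt).inv()*G).as_rotvec()
    n=int(max(np.ceil(np.linalg.norm(pos-t)/step),np.ceil(np.linalg.norm(rv)/rs),1))
    r=R.from_matrix(Rt); O=[]
    for i in range(n):
        O.append(np.round(r.inv().apply((pos-t)/n)*100,2).tolist()); r=r*R.from_rotvec(rv/n)
    print(n,"offset",O,"twist",np.round(rv/n,3).tolist())
E
python3 -c "
from h import *
plan([.50,-.08,.32],yaw=45)
print(viewer.camera('wrist')['tool_from_camera'])"
```

```text
15 offset [[-3.3, -2.97, -0.44], [-3.67, -2.51, -0.44], [-3.97, -2.0, -0.44], [-4.2, -1.46, -0.44], [-4.35, -0.89, -0.44], [-4.43, -0.31, -0.44], [-4.43, 0.28, -0.44], [-4.36, 0.87, -0.44], [-4.2, 1.43, -0.44], [-3.98, 1.98, -0.44], [-3.68, 2.49, -0.44], [-3.32, 2.95, -0.44], [-2.9, 3.36, -0.44], [-2.43, 3.72, -0.44], [-1.92, 4.01, -0.44]] twist [-0.0, 0.0, 0.133]
[[-0.0002 -0.9545 -0.2983  0.0765]
 [ 1.     -0.0003  0.0005  0.0003]
 [-0.0006 -0.2983  0.9545 -0.1197]
 [ 0.      0.      0.      1.    ]]
```

move_arm(offset=[[-3.3,-2.97,-0.44],[-3.67,-2.51,-0.44],[-3.97,-2.0,-0.44],[-4.2,-1.46,-0.44],[-4.35,-0.89,-0.44]], twist=[[0,0,0.133],[0,0,0.133],[0,0,0.133],[0,0,0.133],[0,0,0.133]], grip=[0.5,0.5,0.5,0.5,0.5], force=30)

```text
time: 1.95
ee_pos: [0.2984, 0.3138, 0.2756]
tcp_rot: [180.0, -0.0, 120.6]
wrist_force: [0.6, 0.2, 0.1]
opening: 0.0427
grasp_force: 0.0
```

move_arm(offset=[[-4.43,-0.31,-0.44],[-4.43,0.28,-0.44],[-4.36,0.87,-0.44],[-4.2,1.43,-0.44],[-3.98,1.98,-0.44]], twist=[[0,0,0.133],[0,0,0.133],[0,0,0.133],[0,0,0.133],[0,0,0.133]], grip=[0.5,0.5,0.5,0.5,0.5])

```text
time: 2.45
ee_pos: [0.3988, 0.1156, 0.2978]
tcp_rot: [180.0, -0.0, 82.5]
wrist_force: [0.2, 0.6, 0.3]
opening: 0.0428
grasp_force: 0.0
```

move_arm(offset=[[-3.68,2.49,-0.44],[-3.32,2.95,-0.44],[-2.9,3.36,-0.44],[-2.43,3.72,-0.44],[-1.92,4.01,-0.44]], twist=[[0,0,0.133],[0,0,0.133],[0,0,0.133],[0,0,0.133],[0,0,0.133]], grip=[0.5,0.5,0.5,0.5,0.5])

```text
time: 2.95
ee_pos: [0.4989, -0.0829, 0.3196]
tcp_rot: [180.0, -0.0, 44.3]
wrist_force: [1.0, 1.1, 1.2]
opening: 0.0426
grasp_force: 0.0
```

```bash
cat > look.py <<'E'
from h import *
import sys
o=bot.get_obs(); print(o["time"],o["q"],o["ee_pos"],o["tcp_rot"],o["opening"],o["wrist_force"])
p=shot("wrist"); save(p,sys.argv[1])
for th in("cover_edge","stop_pin","box_opening","keeper_pivot","keeper_knob","blank_center","blank_far_end"):
    z={"cover_edge":.058,"stop_pin":.09,"box_opening":.074,"keeper_pivot":.091,"keeper_knob":.106,"blank_center":.017,"blank_far_end":.017}[th]
    print(th,[(np.round(d["position"]),round(d["p"],2),at(p,d["position"],z)[:2],at(p,d["position"])) for d in finder.pinpoint(p,th)[:2]])
E
python3 look.py d
```

```text
2.95 [ -9.4399   0.9101  13.3331 102.3909   0.0038 126.2154] [ 0.4989 -0.0829  0.3196] [179.9764  -0.0221  44.3447] 0.04263849691874561 [0.9653 1.0983 1.2188]
cover_edge [(array([251.,  91.]), 0.83, array([ 0.5467, -0.0277]), array([ 0.5461, -0.0275,  0.0217]))]
stop_pin [(array([418., 114.]), 0.91, array([ 0.6511, -0.1661]), array([ 0.6514, -0.1666,  0.0889])), (array([260.,  81.]), 0.71, array([ 0.5609, -0.0273]), array([ 0.5624, -0.027 ,  0.0211]))]
box_opening [(array([284.,  57.]), 0.72, array([ 0.5949, -0.0285]), array([ 0.5933, -0.0286,  0.0885]))]
keeper_pivot []
keeper_knob [(array([323., 120.]), 0.89, array([ 0.5772, -0.0978]), array([ 0.5763, -0.095 ,  0.1199])), (array([259.,  79.]), 0.34, array([ 0.5608, -0.0256]), array([ 0.5626, -0.0247,  0.0209]))]
blank_center [(array([258.,  83.]), 0.82, array([ 0.5583, -0.027 ]), array([ 0.5582, -0.027 ,  0.0208]))]
blank_far_end [(array([299.,  37.]), 0.75, array([ 0.6285, -0.025 ]), array([ 0.6278, -0.025 ,  0.0211]))]
```

View pics/d.png

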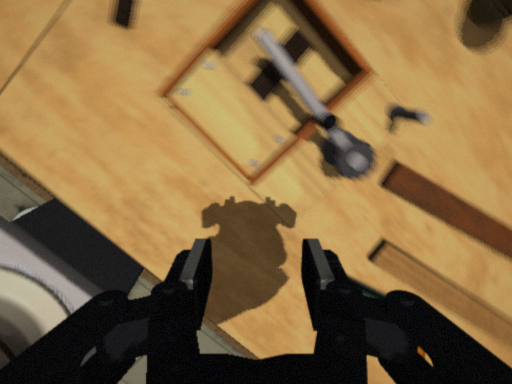

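```bash
python3 - <<'E'
from h import *
p=shot("wrist")
for n,uv,z in(("pivot",(349,157),.091),("near-right",(253,181),.069),("near-left",(165,94),.069),("far-right",(371,71),.074),("knobbase",(328,122),.091),("tip",(261,33),.091),("pin",(424,118),.09)):
    print(n,at(p,uv,z),at(p,uv))
E
```

```text
pivot [ 0.5717 -0.1459  0.091 ] [ 0.5716 -0.1451  0.0934]
near-right [ 0.4759 -0.096   0.069 ] [ 0.4768 -0.0951  0.0735]
near-left [0.4783 0.0394 0.069 ] [0.4787 0.0391 0.0708]
far-right [ 0.6478 -0.0987  0.074 ] [ 0.6481 -0.0989  0.073 ]
knobbase [ 0.5803 -0.1024  0.091 ] [ 0.578 -0.096  0.12 ]
tip [0.5909 0.0064 0.091 ] [0.5909 0.0065 0.0902]
pin [ 0.6531 -0.1701  0.09  ] [ 0.6536 -0.1707  0.0885]
```

move_arm(offset=[[2.34,3.26,0],[2.34,3.26,0],[0,0,4.5],[0,0,4.5],[0,0,0]], twist=[[0,0,0],[0,0,0],[0,0,0],[0,0,0],[0,0,0]], grip=[0.5,0.5,0.5,0.5,0.5])

```text
time: 3.9
ee_pos: [0.5748, -0.0931, 0.2216]
tcp_rot: [-179.4, 0.4, 44.8]
wrist_force: [-0.4, 0.4, -1.2]
opening: 0.0427
grasp_force: 0.0
```

```bash
python3 look.py e
```

```text
3.9 [ -9.2007   9.6283  11.6807  92.7831   0.0018 126.0277] [ 0.5748 -0.0931  0.2216] [-179.408     0.4283   44.7738] 0.04266454164087716 [-0.3572  0.3608 -1.2299]
cover_edge [(array([182., 145.]), 0.82, array([ 0.5482, -0.0266]), array([ 0.5374, -0.025 ,  0.0211])), (array([208., 126.]), 0.33, array([ 0.576 , -0.0318]), array([ 0.5821, -0.0326,  0.0893]))]
stop_pin [(array([395., 185.]), 0.95, array([ 0.6517, -0.1679]), array([ 0.6519, -0.1686,  0.0886]))]
box_opening [(array([220., 107.]), 0.65, array([ 0.5962, -0.0286]), array([ 0.5893, -0.0265,  0.0203])), (array([268., 193.]), 0.48, array([ 0.5733, -0.1061]), array([ 0.5832, -0.0946,  0.1199]))]
keeper_pivot [(array([310., 239.]), 0.95, array([ 0.5738, -0.1547]), array([ 0.5998, -0.1017,  0.2055]))]
keeper_knob [(array([266., 192.]), 0.81, array([ 0.5795, -0.0961]), array([ 0.5824, -0.0929,  0.1193]))]
blank_center [(array([201., 134.]), 0.7, array([ 0.5576, -0.0303]), array([ 0.5586, -0.0304,  0.0213])), (array([183., 148.]), 0.46, array([ 0.5346, -0.0265]), array([ 0.5361, -0.0267,  0.0221]))]
blank_far_end [(array([248.,  73.]), 0.58, array([ 0.6299, -0.0237]), array([ 0.6299, -0.0238,  0.0205]))]
```

View pics/e.png

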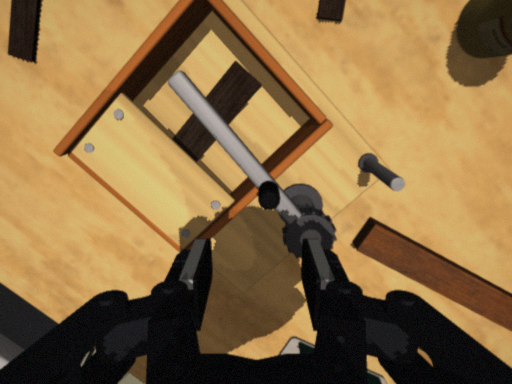

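move_arm(offset=[[0,0,2],[0,0,2],[0,0,2],[0,0,0],[0,0,0]], twist=[[0,0,0],[0,0,0],[0,0,0],[0,0,0],[0,0,0]], grip=[0.5,0.5,0.5,0.5,0.5])

```text
time: 4.8
ee_pos: [0.5778, -0.0945, 0.1704]
tcp_rot: [180.0, -0.0, 44.7]
wrist_force: [-0.1, 0.3, -0.5]
opening: 0.0426
grasp_force: 0.0
```

move_arm(offset=[[0,0.3,1.6],[0,0,1.6],[0,0,1.6],[0,0,0],[0,0,0]], twist=[[0,0,0],[0,0,0],[0,0,0],[0,0,0],[0,0,0]], grip=[0.5,0.5,0.5,0.33,0.33])

```text
time: 5.3
ee_pos: [0.5798, -0.0967, 0.1216]
tcp_rot: [180.0, -0.0, 44.7]
wrist_force: [-0.2, -0.3, 0.2]
opening: 0.0282
grasp_force: 0.0
```

```bash
python3 - <<'E'
from h import *
Rt,t=toolpose(); o=bot.get_obs(); print(t,o["wrist_force"],o["opening"])
P=np.array([.573,-.1525]); prev=t[:2]
for i,a in enumerate(np.linspace(7,91,12)):
    c=P+.055*np.array([np.sin(np.radians(a)),np.cos(np.radians(a))])+(.006 if a<90 else .009)*Rt[:2,1]
    d=c-prev; prev=c; print(round(a),(Rt[:2,:2].T@d*100).round(2),c)
E
```

```text
[ 0.5798 -0.0967  0.1216] [-0.2131 -0.3292  0.2442] 0.02820198083994394
7 [-0.1   0.68] [ 0.5839 -0.1022]
15 [0.41 0.6 ] [ 0.5911 -0.1036]
22 [0.33 0.65] [ 0.5981 -0.1059]
30 [0.24 0.69] [ 0.6046 -0.1091]
38 [0.15 0.72] [ 0.6107 -0.1132]
45 [0.05 0.73] [ 0.6162 -0.118 ]
53 [-0.05  0.73] [ 0.621  -0.1235]
60 [-0.14  0.72] [ 0.6251 -0.1296]
68 [-0.24  0.69] [ 0.6282 -0.1362]
76 [-0.33  0.66] [ 0.6305 -0.1432]
83 [-0.41  0.61] [ 0.6319 -0.1504]
91 [-0.49  0.85] [ 0.6343 -0.1599]
```

move_arm(offset=[[-0.1,0.68,0],[0.41,0.6,0],[0.33,0.65,0],[0.24,0.69,0],[0.15,0.72,0]], twist=[[0,0,0],[0,0,0],[0,0,0],[0,0,0],[0,0,0]], grip=[0.33,0.33,0.33,0.33,0.33])

```text
time: 5.8
ee_pos: [0.6114, -0.1133, 0.1216]
tcp_rot: [180.0, -0.0, 44.7]
wrist_force: [-0.9, 1.6, 0.3]
opening: 0.0282
grasp_force: 0.9
```

move_arm(offset=[[0.05,0.73,0],[-0.05,0.73,0],[-0.14,0.72,0],[-0.24,0.69,0],[-0.33,0.66,0]], twist=[[0,0,0],[0,0,0],[0,0,0],[0,0,0],[0,0,0]], grip=[0.33,0.33,0.33,0.33,0.33])

```text
time: 6.3
ee_pos: [0.6305, -0.1439, 0.1212]
tcp_rot: [-180.0, 0.0, 44.7]
wrist_force: [-0.5, 1.7, 0.2]
opening: 0.0283
grasp_force: 0.6
```

move_arm(offset=[[-0.41,0.61,0],[-0.25,0.45,0],[0,0,0]], twist=[[0,0,0],[0,0,0],[0,0,0]], grip=[0.33,0.33,0.33])

```text
time: 6.6
ee_pos: [0.633, -0.1563, 0.1212]
tcp_rot: [180.0, 0.0, 44.6]
wrist_force: [-0.0, 0.4, 0.1]
opening: 0.0281
grasp_force: 0.0
```

```bash
python3 look.py f
```

```text
6.6 [-13.8629  18.4321  11.1417  82.7098  -0.0276 121.5128] [ 0.633  -0.1563  0.1212] [179.9858   0.0236  44.6243] 0.0281329252544814 [-0.0071  0.4426  0.1442]
cover_edge [(array([307., 236.]), 0.44, array([ 0.6479, -0.1841]), array([ 0.6545, -0.1703,  0.0887]))]
stop_pin [(array([304., 235.]), 0.92, array([ 0.6543, -0.1687]), array([ 0.6541, -0.169 ,  0.0892]))]
box_opening [(array([ 24., 115.]), 0.63, array([ 0.5975, -0.0297]), array([ 0.5636, -0.0024,  0.0112]))]
keeper_pivot []
keeper_knob [(array([242., 260.]), 0.63, array([ 0.6292, -0.1508]), array([ 0.6341, -0.1467,  0.1174]))]
blank_center [(array([ 44., 148.]), 0.6, array([ 0.5573, -0.0272]), array([ 0.5599, -0.0286,  0.0214]))]
blank_far_end [(array([105.,  61.]), 0.76, array([ 0.6312, -0.0229]), array([ 0.6455, -0.043 ,  0.0737]))]
```

View pics/f.png

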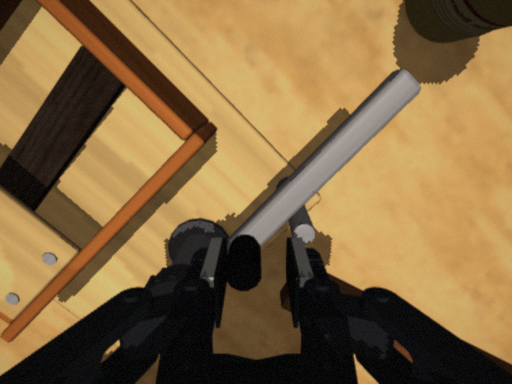

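The finger now lies nearly along +x, and its edge is close to the pin's top at (304,235). I'll push a bit more and watch for the contact force.

move_arm(offset=[[-0.2,0.25,0],[-0.1,0.15,0],[0,0,0]], twist=[[0,0,0],[0,0,0],[0,0,0]], grip=[0.33,0.33,0.33])

```text
time: 7.3
ee_pos: [0.6336, -0.1593, 0.1213]
tcp_rot: [-179.9, -0.1, 44.7]
wrist_force: [-1.4, 6.5, 1.7]
opening: 0.028
grasp_force: 2.9
```

move_arm(offset=[[-0.1,0.2,0],[0,0,0]], twist=[[0,0,0],[0,0,0]], grip=[0.33,0.33])

```text
time: 7.5
ee_pos: [0.6337, -0.1596, 0.1212]
tcp_rot: [-179.7, -0.2, 44.8]
wrist_force: [-5.1, 15.4, 3.9]
opening: 0.0279
grasp_force: 7.3
```

move_arm(offset=[[0,-0.5,0],[0,0,-4],[0,0,-4],[0,0,-4],[0,0,0]], twist=[[0,0,0],[0,0,0],[0,0,0],[0,0,0],[0,0,0]], grip=[0.45,0.5,0.6,0.6,0.6])

```text
time: 8.0
ee_pos: [0.6321, -0.1595, 0.248]
tcp_rot: [179.5, -0.2, 44.7]
wrist_force: [0.8, -0.7, -0.3]
opening: 0.0507
grasp_force: 0.0
```

```bash
python3 -c "
from h import *
print(toolpose()[1]);plan([.58,-.026,.23],yaw=179,rs=.147)"
```

```text
[ 0.6321 -0.1595  0.248 ]
16 offset [[0.35, -0.82, 0.11], [0.47, -0.76, 0.11], [0.58, -0.69, 0.11], [0.67, -0.59, 0.11], [0.75, -0.49, 0.11], [0.81, -0.37, 0.11], [0.86, -0.25, 0.11], [0.89, -0.12, 0.11], [0.9, 0.01, 0.11], [0.89, 0.14, 0.11], [0.86, 0.27, 0.11], [0.81, 0.39, 0.11], [0.74, 0.5, 0.11], [0.66, 0.6, 0.11], [0.57, 0.7, 0.11], [0.46, 0.77, 0.11]] twist [0.001, 0.0, -0.147]
```

move_arm(offset=[[0.35,-0.82,0.1],[0.47,-0.76,0.1],[0.58,-0.69,0.1],[0.67,-0.59,0.1],[0.75,-0.49,0.1]], twist=[[0,0,-0.147],[0,0,-0.147],[0,0,-0.147],[0,0,-0.147],[0,0,-0.147]], grip=[0.6,0.6,0.6,0.6,0.6])

```text
time: 8.5
ee_pos: [0.6143, -0.1172, 0.236]
tcp_rot: [-180.0, 0.0, 87.1]
wrist_force: [-0.2, 0.4, 0.5]
opening: 0.0514
grasp_force: 0.0
```

move_arm(offset=[[0.81,-0.37,0.1],[0.86,-0.25,0.1],[0.89,-0.12,0.1],[0.9,0,0.1],[0.89,0.14,0.1]], twist=[[0,0,-0.147],[0,0,-0.147],[0,0,-0.147],[0,0,-0.147],[0,0,-0.147]], grip=[0.6,0.6,0.6,0.6,0.6])

```text
time: 9.0
ee_pos: [0.5979, -0.0755, 0.231]
tcp_rot: [-180.0, 0.0, 129.2]
wrist_force: [-0.1, -0.1, -1.3]
opening: 0.0514
grasp_force: 0.0
```

move_arm(offset=[[0.86,0.27,0.1],[0.81,0.39,0.1],[0.74,0.5,0.1],[0.66,0.6,0.1],[0.57,0.7,0.1]], twist=[[0,0,-0.147],[0,0,-0.147],[0,0,-0.147],[0,0,-0.147],[0,0,-0.147]], grip=[0.6,0.6,0.6,0.6,0.6])

```text
time: 9.5
ee_pos: [0.5813, -0.0338, 0.226]
tcp_rot: [-180.0, 0.0, 171.3]
wrist_force: [-0.1, 0.5, -0.5]
opening: 0.0511
grasp_force: 0.0
```

move_arm(offset=[[0.46,0.77,0.1],[0,0,0],[0,0,0]], twist=[[0,0,-0.147],[0,0,0],[0,0,0]], grip=[0.6,0.6,0.6])

```text
time: 9.8
ee_pos: [0.5782, -0.0257, 0.2253]
tcp_rot: [-180.0, 0.0, 179.2]
wrist_force: [0.3, -0.7, 0.0]
opening: 0.0514
grasp_force: 0.0
```

```bash
python3 look.py g; python3 -c "
from h import *
p=shot('top');save(p,'g2')
print([(d['p'],at(p,d['position'],.106)) for d in finder.pinpoint(p,'keeper_knob')])"
```

```text
9.8 [-2.5387  8.4552 10.7698 92.3037 -0.0205 -1.7407] [ 0.5782 -0.0257  0.2253] [-179.9792    0.0104  179.202 ] 0.05140127008826776 [ 0.3039 -0.6739  0.0139]
cover_edge [(array([254., 140.]), 0.83, array([ 0.5457, -0.0265]), array([ 0.545 , -0.0264,  0.0623]))]
stop_pin [(array([ 97., 270.]), 0.97, array([ 0.6518, -0.1656]), array([ 0.6522, -0.166 ,  0.0893]))]
box_opening [(array([255., 198.]), 0.73, array([ 0.593 , -0.0269]), array([ 0.6109, -0.0274,  0.0209]))]
keeper_pivot [(array([ 99., 183.]), 0.62, array([ 0.5725, -0.1506]), array([ 0.5718, -0.1493,  0.0935]))]
keeper_knob [(array([ 97., 258.]), 0.63, array([ 0.6319, -0.1549]), array([ 0.6252, -0.1482,  0.1182]))]
blank_center [(array([273., 304.]), 0.92, array([ 0.7427, -0.008 ]), array([ 0.7507, -0.0075,  0.0061])), (array([253., 147.]), 0.84, array([ 0.5581, -0.0283]), array([ 0.5574, -0.0282,  0.0208]))]
blank_far_end [(array([454., 164.]), 0.95, array([0.5786, 0.1755]), array([ 0.5827,  0.1861, -0.0003])), (array([256., 214.]), 0.91, array([ 0.6298, -0.0265]), array([ 0.6285, -0.0265,  0.0204]))]
[(0.66, array([ 0.6324, -0.1597,  0.106 ]))]
```

View pics/g.png

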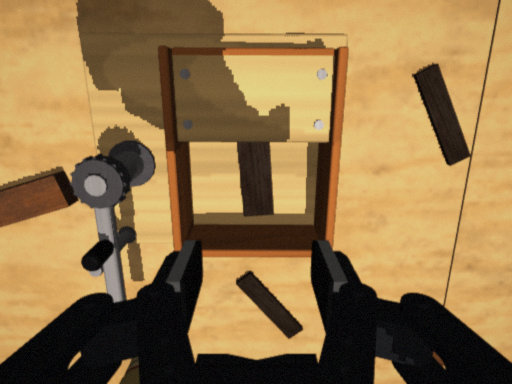

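```bash
python3 - <<'E'
from h import *
p=shot("wrist")
for uv in((238.5,143),(271,143),(243.5,214),(273.5,214)): print(at(p,uv,.022))
g=cv2.cvtColor(p["color"],cv2.COLOR_RGB2GRAY)
for r in(160,180,200): 
    c=np.where(g[r,215:300]<75)[0]+215; print(r,c.min(),c.max(),at(p,(c.min(),r),.022)[:2],at(p,(c.max()+1,r),.022)[:2])
plan([.604,-.027,.12],yaw=179.5)
E
```

```text
[ 0.5534 -0.0422  0.022 ]
[ 0.5537 -0.0104  0.022 ]
[ 0.6279 -0.0389  0.022 ]
[ 0.6282 -0.0075  0.022 ]
160 238 269 [ 0.5703 -0.0431] [ 0.5707 -0.0113]
180 240 270 [ 0.591  -0.0417] [ 0.5913 -0.0103]
200 242 271 [ 0.6124 -0.0401] [ 0.6127 -0.0092]
3 offset [[-0.86, -0.04, 3.51], [-0.86, -0.04, 3.51], [-0.86, -0.04, 3.51]] twist [-0.0, -0.0, -0.0]
```

move_arm(offset=[[-1.3,0.05,3],[-1.3,0.05,3],[0,0,3.2],[0,0,3.2],[0,0,0]], twist=[[0,0,-0.058],[0,0,0],[0,0,0],[0,0,0],[0,0,0]], grip=[0.6,0.6,0.6,0.6,0.6])

```text
time: 10.85
ee_pos: [0.6018, -0.0239, 0.0966]
tcp_rot: [180.0, -0.4, -177.2]
wrist_force: [-1.4, -0.1, -0.3]
opening: 0.0511
grasp_force: 0.0
```

move_arm(offset=[[0,0,2],[0,0,2],[0,0,1],[0,0,0.8],[0,0,0]], twist=[[0,0,0],[0,0,0],[0,0,0],[0,0,0],[0,0,0]], grip=[0.6,0.6,0.6,0.6,0.6])

```text
time: 11.35
ee_pos: [0.604, -0.024, 0.0433]
tcp_rot: [180.0, -0.0, -177.2]
wrist_force: [-0.6, 0.3, -0.6]
opening: 0.0514
grasp_force: 0.0
```

Lower slightly, then close.

move_arm(offset=[[0,0,0.5],[0,0,0],[0,0,0],[0,0,0],[0,0,0]], twist=[[0,0,0],[0,0,0],[0,0,0],[0,0,0],[0,0,0]], grip=[0.6,0.6,0.2,0.2,0.2], force=40)

```text
time: 11.85
ee_pos: [0.6045, -0.024, 0.0391]
tcp_rot: [-180.0, 0.1, -177.2]
wrist_force: [0.1, 0.3, 5.2]
opening: 0.0304
grasp_force: 39.9
```

move_arm(offset=[[0,0,-0.3],[0.17,0,-0.67],[0.17,0,-0.67],[0.17,0,-0.67],[0.17,0,-0.67]], twist=[[0,0,0],[0,-0.057,0],[0,-0.057,0],[0,-0.057,0],[0,-0.057,0]], grip=[0.2,0.2,0.2,0.2,0.2])

```text
time: 12.35
ee_pos: [0.595, -0.0244, 0.0677]
tcp_rot: [180.0, 13.2, -177.2]
wrist_force: [-0.7, -1.0, -0.6]
opening: 0.0303
grasp_force: 39.5
```

move_arm(offset=[[0.17,0,-0.67],[0.17,0,-0.67],[0.17,0,-0.67],[0.17,0,-0.67],[0,0,0]], twist=[[0,-0.057,0],[0,-0.057,0],[0,-0.057,0],[0,-0.057,0],[0,0,0]], grip=[0.2,0.2,0.2,0.2,0.2])

```text
time: 12.85
ee_pos: [0.5792, -0.0252, 0.0909]
tcp_rot: [180.0, 26.2, -177.3]
wrist_force: [0.4, -0.4, -0.5]
opening: 0.0301
grasp_force: 39.5
```

```bash
python3 look.py k
```

```text
12.85 [ -3.7985 -14.8266 -30.971   47.8014   2.8879  -5.8781] [ 0.5792 -0.0252  0.0909] [ 179.9972   26.2026 -177.2528] 0.030133640707846143 [ 0.4178 -0.3905 -0.4951]
cover_edge [(array([252., 166.]), 0.62, array([ 0.5443, -0.0282]), array([ 0.5407, -0.0283,  0.0625]))]
stop_pin []
box_opening []
keeper_pivot []
keeper_knob []
blank_center []
blank_far_end [(array([257., 302.]), 0.82, array([ 0.7366, -0.0163]), array([ 0.608 , -0.023 ,  0.0849]))]
```

View pics/k.png

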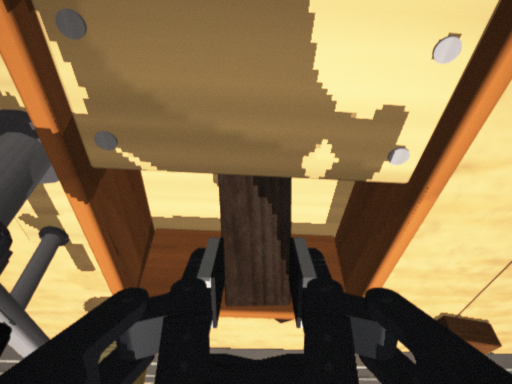

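move_arm(offset=[[-1,0,0.1],[-1,0,0.1],[-1,0,0],[0,0,0],[0,0,0]], twist=[[0,0,0],[0,0,0],[0,0,0],[0,0,0],[0,0,0]], grip=[0.2,0.2,0.2,0.2,0.2])

```text
time: 13.75
ee_pos: [0.6084, -0.0237, 0.102]
tcp_rot: [180.0, 26.1, -177.2]
wrist_force: [-0.6, 0.3, -1.3]
opening: 0.0304
grasp_force: 39.5
```

move_arm(offset=[[-1.2,0,0],[-1.2,0,0],[-1.2,0,0],[-1.2,0,0],[-1,0,0]], twist=[[0,0,0],[0,0,0],[0,0,0],[0,0,0],[0,0,0]], grip=[0.2,0.2,0.2,0.2,0.2])

```text
time: 14.25
ee_pos: [0.6604, -0.0212, 0.1277]
tcp_rot: [180.0, 26.1, -177.2]
wrist_force: [0.3, 0.8, -0.4]
opening: 0.0302
grasp_force: 39.5
```

```bash
python3 - <<'E'
from h import *
o=bot.get_obs(); print(o["q"],o["wrist_force"],o["ee_pos"],o["tcp_rot"],o["opening"],o["grasp_force"])
Rt,t=toolpose(); print(t+Rt@[.119,0,.027], t+Rt@[.119,0,.017])
E
```

```text
[ -2.8189  -4.2035 -17.6357  50.567    2.454   -5.0126] [ 0.3388  0.8063 -0.4254] [ 0.6604 -0.0212  0.1277] [ 179.9979   26.1084 -177.2401] 0.030176550038247905 39.504244923591614
[ 0.5655 -0.0258  0.0511] [ 0.5611 -0.026   0.0601]
```

move_arm(offset=[[-0.88,0,-1.8],[-0.88,0,-1.8],[-0.88,0,-1.8],[-0.88,0,-1.8],[-0.88,0,-1.8]], twist=[[0,0,0],[0,0,0],[0,0,0],[0,0,0],[0,0,0]], grip=[0.2,0.2,0.2,0.2,0.2])

```text
time: 14.75
ee_pos: [0.6598, -0.0213, 0.2285]
tcp_rot: [180.0, 26.1, -177.2]
wrist_force: [-0.5, -0.4, -0.4]
opening: 0.0307
grasp_force: 39.6
```

move_arm(offset=[[0,0,0],[0,0,0],[0,0,0],[0,0,0],[0,0,0]], twist=[[0,0,0],[0,0,0],[0,0,0],[0,0,0],[0,0,0]], grip=[0.2,0.2,0.2,0.2,0.2])

```text
time: 15.25
ee_pos: [0.6598, -0.0213, 0.2267]
tcp_rot: [180.0, 26.0, -177.2]
wrist_force: [0.4, -0.3, -0.9]
opening: 0.0304
grasp_force: 39.6
```

```bash
python3 - <<'E'
from h import *
o=bot.get_obs(); print(o["qd"],o["ee_pos"],o["grasp_force"])
Rt,t=toolpose(); print(t+Rt@[.119,0,.022], t+Rt@[-.026,0,.022])
p=shot("scene"); c=cv2.resize(p["color"][100:280,170:350],(540,540),interpolation=3)
cv2.imwrite("pics/m.png",c[:,:,::-1])
E
```

```text
[ 0.0147 -0.1835  0.4237  0.0021  0.1313 -0.0003] [ 0.6598 -0.0213  0.2267] 39.57488179206848
[ 0.5626 -0.0259  0.1547] [ 0.6927 -0.0197  0.2184]
```

View pics/m.png

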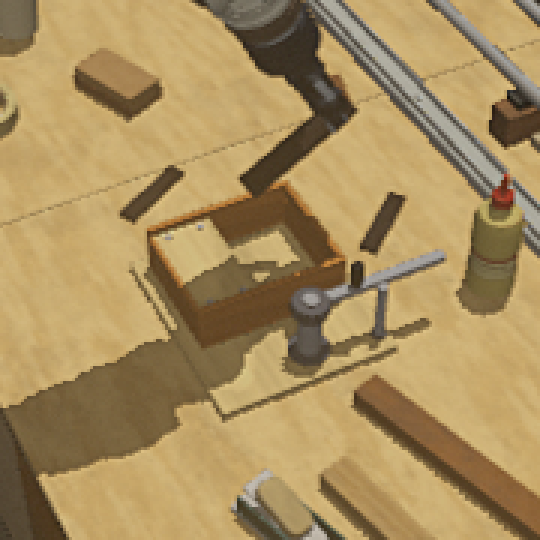

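The blank is held clear above the empty box. The keeper lies against the pin, with the knob at (358,275) and the pin at (381,300). Handing in.

```bash
python3 -c "
from h import *
print(bot.job_done())"
```

```text
the job is handed in; nothing more can be done
None
```

The job is handed in: the keeper is turned to its stop, and the blank was drawn out far end first and is held still above the box with both ends at least 150 mm above the table; the verdict was not shown.

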